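Start the ring-light magnifier and hold it up at its second stop

ROBOT

A 7-joint arm with a two-finger parallel gripper is mounted at the origin on the work surface. World frame = base frame: x ahead of the robot, y to its left, z up, the work surface at z = 0. Lengths are in m, angles in rad, forces in N, time in s.
With the tool pointing down it reaches from about 0.4 to 0.9 m from the base axis. Payload 5.6 kg.
Tool frame: the origin (TCP) lies at the very end of the fingers, on their centre line; the grasp point (between the pads) lies 19 mm behind it; z points along the fingers, y is the direction in which the jaws open and shut (so a half turn about z gives the same grasp; the last joint's range is limited). The gripper opens to 92 mm and grips with 3 to 60 N. Pads are 20 mm wide; open, the fingers measure 128 mm over their backs; the gripper's body (75 mm by 189 mm) begins 69 mm behind the grasp point.
Start: joints at [1.121, 0.468, -0.012, 1.603, 0.006, 1.071, -0.056], TCP at [0.257, -0.597, 0.215] pointing down, gripper open.
Joint ranges: [-2.53, 2.53], [-0.31, 2.02], [-1.57, 1.55], [0.28, 2.44], [-1.29, 4.43], [0.15, 1.84], [-2.92, 2.92]. Speed limits (rad/s): [2.57, 2.57, 3.14, 3.14, 3.14, 3.14, 3.14].

INTERFACE

Orientations are given as a unit quaternion [w, x, y, z].
In Python, from bench import read_state, camera, close_job gives the robot as it stands.
- The arm moves only by the tool jog_arm, never from a script. Its arguments are lists of equal length, an entry for each row: "hand": the opening, from 0 (shut) to 1 (fully open); "travel": the shift along the tool's x, y, z in m, a list of three; "rotation": the turn, a rotation vector about the tool's x, y, z in degrees, a list of three. A call has exactly 5 rows; each row shifts and turns the commanded pose from where the row before left it, along the tool's axes as they then stand; what a row does not reach is not made up. A row lasts 1/12 s, in which the tool goes at most 41.7 mm and 7.16 degrees, less where a joint would pass 70% of its speed; a pose out of reach is approached as far as the arm can. A call is refused whole if a number of a shift passes 0.0417 or a number of a turn 7.16, either way. A call with a gripper value outside its range is refused whole. The fingers move at their own pace and stop on an object; "force" is the grip in N (left out, the last holds). Time passes only in rows, so rows that do not move let the fingers close, or fill a call up. It gives the time, the measured TCP pose, the force and the opening at its end, in the units of the state.
- read_state(): the state, without advancing time (a new reading comes with each control period).
- camera(name): name is "scene" or "side" or "wrist"; returns a dict with "color" (480x640x3 uint8, red, green, blue), "depth" (480x640 float32, m along the optical axis (not along the pixel's ray), 0 where there is no reading), "fx", "fy", "cx", "cy" (pixels), "camera_from_world" (4x4, takes a point from world to camera coordinates). Camera axes: x right, y down, z forward; pixel columns grow to the right and rows downward; lengths in m; the calibration is good to about 2 mm. A picture is of the moment at which its call begins.
- close_job(): hands the job in, once; it reports no verdict.
The state is a dict: "clock": time; "joint_pos": joint angles; "dq": joint speeds; "joint_torque": joint torques, N m; "ee_pos": TCP position; "eef_rot": TCP orientation; "wrist_force": force on the tool from outside, world axes, zero at the start; "torque": the same for the moment, N m; "width": opening from 0.0 (shut) to 1.0 (fully open).
Only numpy, scipy, OpenCV 4.12 (cv2) and the standard library are available. Lean on these libraries where they do the work, as an engineer would, in place of code of your own. Each camera call takes 0.05 s, during which the arm holds its last target. There are 200 camera calls.

TASK

I want to slide the watch in its green holder under the ring-light magnifier. Start the light first: twist the spring-return knob on the stand clockwise right to its stop and let go so that it springs back; then grip the black head on top of the column so that its red lock button is squeezed in, and pull the telescopic column straight up past its first stop to the second, hard stop. Finish while still holding it fully up with the button squeezed, since it sinks when let go, and leave the holder, the glass box, the case opener and the screwdriver rack alone.

Things in the scene. Friction and masses are not known exactly. Their poses are not given: they have to be found in the camera images.
- stand: White base plate of the ring-light magnifier, 210 x 260 x 16 mm (x -55 to 155, y -140 to 120 mm of this origin on the bench), fixed; x points from column to ring, z up. The dark column (outer tube with 42 mm collar, top at z 135 mm) stands at x 0, y -80 mm, the knob's grey housing (76 x 66 mm, top at z 38 mm) at x 0, y +80 mm.
- head: Black block on top of the column, the part to grip: 30 (x) x 28 (y) x 44 mm high; origin at its centre, 167 mm above the bench when the column is in, axes parallel to the stand's. Its +y face carries the red lock button, its -y face is plain. Grip it from above across y at the height of its centre, one finger on the button, the other on the plain face. With the ring it weighs about 0.3 kg.
- ring_centre (a point): Centre of the ring light's underside, 122 mm below the head's centre and 100 mm along the stand's +x from the column axis: ring 90 mm outside, 16 mm thick, 60 mm lens. A dark 10 mm round arm carries it: it leaves the head's +x face 12 mm below the head's centre and drops to the ring 46 mm from the column axis.
- button_face (a point): Centre of the outer face of the round red lock button (20 mm across) on the head's +y face, level with the head's centre. Let out, the face stands 6.5 mm proud of the head; squeezed fully in, 1.5 mm (head and button then measure 29.5 mm across).
- lock_button (a joint): Travel of the lock button: 0 let out, 0.005 m fully in; its spring takes 3 N to start and 8 N fully in. The column is free from about 0.0035 m on. Let out, it latches the column when fully in and at the first stop; the second stop has no latch, so the head sinks back to the first stop when let go.
- upper_section (a joint): How far the thin steel rod with the head is drawn out of the aluminium middle tube: 0 to 0.045 m (hard end). It comes first, with a pull of 4 to 6 N; its end is the first stop.
- lower_section (a joint): How far the aluminium middle tube is drawn out of the fixed outer tube: 0 to 0.045 m (hard end). It moves after the first stop, with a pull of about 8 to 11 N. The second stop is both sections at 0.045 m: the head is then 90 mm higher than fully in.
- knob_cap: Black bar grip of the light knob: bar 38 mm long (along its own x, which is the stand's x at rest), 14 mm thick (y), standing from 22 mm below to 10 mm above this origin, which lies on the knob's vertical axis 68 mm above the bench, at the height to grip. Below it is a round flange 40 mm across.
- light_knob (a joint): Turn of the light knob: 0 at rest, grows clockwise seen from above to its stop at 1.05 rad; its spring (0.02 N m at rest, 0.09 N m at the stop) turns it back to 0 when let go.
- case_holder_mid (a point): Centre of the green plastic case holder with a steel wristwatch in it, about 110 x 40 mm, 34 mm high, loose on the bench; leave alone.
- crystal_box_mid (a point): Centre of the round glass crystal box with its knobbed lid, 67 mm across, 45 mm high, loose on the bench; leave alone.
- case_opener_mid (a point): Point in the neck of the black T-shaped case opener lying on the bench, about 140 x 75 mm (handle 89 mm to its -x), 14 mm thick, loose; leave alone.
- driver_rack: Wooden rack with five upright steel screwdrivers, 150 mm along its x, 45 mm along its y, 120 mm high in all, fixed to the bench; origin under its centre; leave alone.

How it is judged:
By the outcome, as a careful person would: the job done as asked, in the order asked, and still so for the second after the job is handed in, while the arm keeps its last pose, push and grip.
It also fails if it takes over 51 s, if anything falls off the work surface, if the arm or the gripper's body presses on something with over 40 N, if the wrist force passes 120 N, or if a joint passes its speed limit or range.

## Working session

There is one attempt and no reset: what is moved stays moved. The work goes in short steps, Python scripts to look and compute and a tool call to move; the robot and the scene stay as the last step left them, time stands still between calls to the robot, and variables do not carry over. Pictures are saved under pics/ and viewed, about 8 in all and at most 12, crops included, and the job is handed in when it is done.

Besides the shell and the picture viewer there is one more tool, called after ">>>" by a JSON object that holds its "fn" and its "kwargs", one argument or row to a line. jog_arm: Moves the arm, as the interface text tells. Its arguments: {"type":"object","properties":{"hand":{"type":"array"},"travel":{"type":"array"},"rotation":{"type":"array"},"force":{"type":"number"}},"required":["hand","travel","rotation"]}

```bash
mkdir -p pics; ls
python3 - <<'E'
from bench import *
import cv2,numpy as np
s=read_state();print(s)
for n in("scene","side"):
    c=camera(n);cv2.imwrite(f"pics/{n}0.png",c["color"][...,::-1]);np.savez(f"{n}0.npz",**c)
    print(n,c["fx"],c["fy"],c["cx"],c["cy"],np.round(c["camera_from_world"],3))
E
```

```text
pics
{'clock': 0.0, 'joint_pos': array([ 1.12103311,  0.46835812, -0.01160206,  1.60360321,  0.00597697,
        1.07141754, -0.05629857]), 'dq': array([ 4.14516567e-04,  1.26441496e-03,  1.15681215e-03,  7.34306428e-05,
       -2.85728557e-04,  9.71569578e-04,  1.01448733e-03]), 'joint_torque': array([ 2.64886994e-04, -5.20573711e+01, -1.23965344e-02, -2.43747854e+01,
       -5.66622696e-02,  1.73107535e-02,  1.62539523e-04]), 'ee_pos': array([ 0.25687675, -0.59645668,  0.21366117]), 'eef_rot': array([-8.45838933e-04,  9.79396288e-01,  2.01945892e-01, -2.27122182e-04]), 'wrist_force': array([-0.2712213 ,  0.04038535,  0.48389544]), 'torque': array([0.00470044, 0.01963605, 0.04989686]), 'width': 1.0044680010949631}
scene 499.29939137558625 499.29939137558625 316.64436916082946 235.76374416450815 [[ 0.152  0.988  0.012 -0.148]
 [ 0.825 -0.12  -0.552 -0.447]
 [-0.544  0.093 -0.834  1.524]
 [ 0.     0.     0.     1.   ]]
side 533.0819188089268 533.0819188089268 320.85991095089776 236.20994627170754 [[-0.907 -0.42  -0.004  0.621]
 [-0.245  0.538 -0.806  0.206]
 [ 0.341 -0.731 -0.591  1.074]
 [ 0.     0.     0.     1.   ]]
```

View pics/scene0.png

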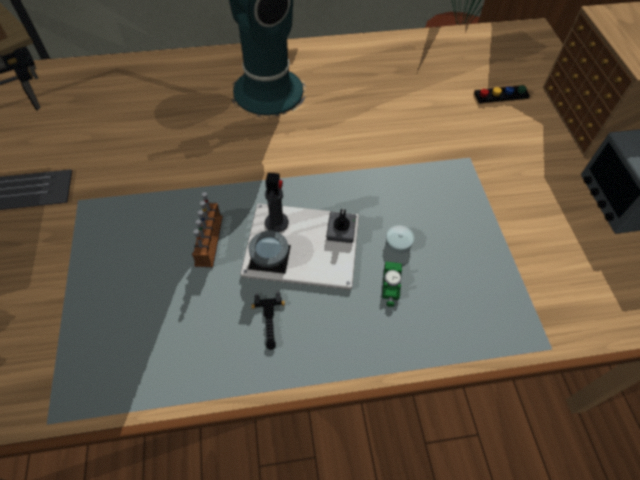

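View pics/side0.png

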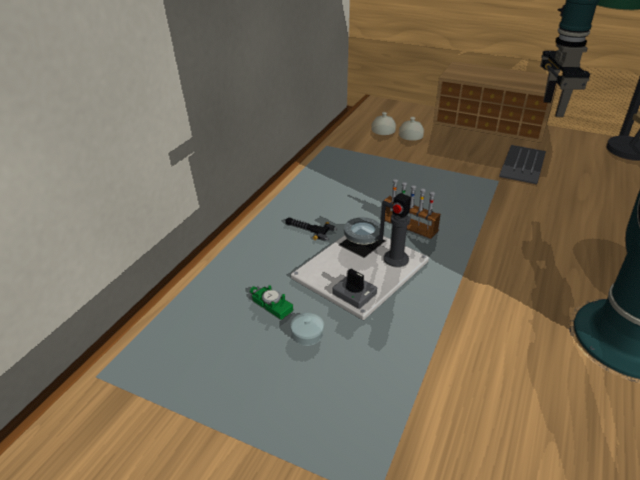

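The scene view shows the plate at (245–358, 205–287), the head at (273,182), the knob at (342,220) and the rack at (208,235). In the side view the red button is at (397,209) and the knob at (355,280). I'll measure the plate corners, the button and the knob cap.

```bash
cat > h.py <<'E'
import numpy as np,cv2
def cloud(c):
    v,u=np.mgrid[0:480,0:640];d=c["depth"]
    p=np.stack([(u-c["cx"])/c["fx"]*d,(v-c["cy"])/c["fy"]*d,d],-1)
    T=np.linalg.inv(c["camera_from_world"]);w=p@T[:3,:3].T+T[:3,3];w[d==0]=np.nan;return w
def ray(c,u,v,z):
    T=np.linalg.inv(c["camera_from_world"]);r=T[:3,:3]@[(u-c["cx"])/c["fx"],(v-c["cy"])/c["fy"],1]
    return T[:3,3]+r*(z-T[2,3])/r[2]
E
python3 - <<'E'
from h import *
for n in("scene","side"):
    c=dict(np.load(n+"0.npz"));w=cloud(c);rgb=c["color"].astype(int);hsv=cv2.cvtColor(c["color"],cv2.COLOR_RGB2HSV)
    print(n)
    near=(abs(w[...,0]-.6)<.35)&(abs(w[...,1])<.35)
    m=near&(abs(w[...,2]-.016)<.006)&(rgb.min(-1)>150)
    m=(cv2.morphologyEx(m.astype(np.uint8),cv2.MORPH_OPEN,np.ones((3,3))))
    k,l,s,_=cv2.connectedComponentsWithStats(m);i=1+s[1:,4].argmax()
    vv,uu=np.where(l==i);P=np.array([ray(c,a,b,.016) for a,b in zip(uu,vv)])
    r=cv2.minAreaRect((P[:,:2]*1000).astype(np.float32));print("plate",r,cv2.boxPoints(r).round(1).tolist(),np.median(w[l==i][:,2]))
    red=near&((hsv[...,0]<8)|(hsv[...,0]>172))&(hsv[...,1]>170)&(hsv[...,2]>70)&(w[...,2]>.13)
    k,l,s,ce=cv2.connectedComponentsWithStats(red.astype(np.uint8))
    for i in range(1,k):
        if s[i,4]>5: print("red",s[i],ce[i],np.nanmedian(w[l==i],0), ray(c,*ce[i],.167))
    dark=near&(rgb.max(-1)<60)
    for lo,hi,t in((.065,.085,"knob"),(.15,.2,"head")):
        k,l,s,ce=cv2.connectedComponentsWithStats((dark&(w[...,2]>lo)&(w[...,2]<hi)).astype(np.uint8))
        for i in range(1,k):
            if s[i,4]>15: q=w[l==i];print(t,s[i],np.median(q,0).round(4),q.min(0).round(4),q.max(0).round(4),cv2.minAreaRect((q[:,:2]*1000).astype(np.float32)))
E
```

```text
scene
plate ((584.5089721679688, 57.358978271484375), (189.91464233398438, 207.7696075439453), 74.48770141601562) [[459.0, -6.400000095367432], [659.2000122070312, -61.900001525878906], [710.0, 121.0999984741211], [509.79998779296875, 176.60000610351562]] 0.01484617067703864
red [279 181   3   6  11] [279.72727273 183.        ] [ 0.51597712 -0.01317776  0.17296436] [ 0.50970741 -0.01297691  0.167     ]
knob [206 203   4   6  21] [ 0.4784 -0.1861  0.0743] [ 0.4727 -0.1907  0.0665] [ 0.4818 -0.1833  0.0844] ((477.1184387207031, -187.0350341796875), (7.262822151184082, 9.062193870544434), 88.18511962890625)
knob [273 208   9   9  46] [ 0.5218 -0.0252  0.0751] [ 0.5126 -0.0351  0.0654] [ 0.5252 -0.0148  0.0846] ((520.9500732421875, -23.658374786376953), (7.71501350402832, 22.58541488647461), 25.265289306640625)
knob [204 211   4   7  18] [ 0.503  -0.1915  0.0744] [ 0.5007 -0.1964  0.067 ] [ 0.5057 -0.1881  0.0844] ((503.2904052734375, -192.20010375976562), (4.919867515563965, 8.217536926269531), 2.490593910217285)
knob [339 212   7  13  70] [0.5592 0.1223 0.0753] [0.5417 0.1144 0.0651] [
[... 1475 characters left out ...]
678710938, -36.59617233276367), (9.947395324707031, 9.846416473388672), 15.244629859924316)
knob [391 238  14  10  96] [ 0.4996 -0.0133  0.0749] [ 0.4863 -0.0282  0.0651] [ 0.5158 -0.0058  0.0849] ((498.7708740234375, -15.07606315612793), (30.4959774017334, 15.157947540283203), 24.036334991455078)
knob [347 269  16  14 121] [0.546  0.1321 0.0754] [0.5284 0.1166 0.0655] [0.563  0.1391 0.0807] ((545.6742553710938, 128.55372619628906), (16.409889221191406, 35.22433853149414), 73.24393463134766)
head [382 193  29  24 317] [ 0.5014 -0.0209  0.1786] [ 0.4859 -0.0431  0.1503] [ 0.5493 -0.0059  0.1924] ((518.3994140625, -29.333065032958984), (34.61104965209961, 64.85894012451172), 69.90636444091797)
```

Stand yaw is about −15.5°, with the head near (0.504, −0.033) and the knob near (0.547, 0.124). These agree: they are 160 mm apart along the stand's y. I'll move above the knob, high up.

>>> {"fn": "jog_arm", "kwargs": {
  "hand": [1,1,1,1,1],
  "travel": [
    [0.01,-0.01,-0.03],
    [0.026,-0.026,-0.02],
    [0.028,-0.028,-0.02],
    [0.028,-0.028,-0.015],
    [0.028,-0.028,0]
  ],
  "rotation": [
    [0,0,0],
    [0,0,0],
    [0,0,0],
    [0,0,0],
    [0,0,0]
  ],
  "force": 20
}}

```text
clock: 0.52
ee_pos: [0.3198, -0.4419, 0.3009]
eef_rot: [0.002, 0.979, 0.202, 0.001]
wrist_force: [1.0, -0.3, 0.6]
width: 0.994
```

>>> {"fn": "jog_arm", "kwargs": {
  "hand": [1,1,1,1,1],
  "travel": [
    [0.028,-0.028,0],
    [0.028,-0.028,0],
    [0.028,-0.028,0],
    [0.028,-0.028,0],
    [0.028,-0.028,0]
  ],
  "rotation": [
    [0,0,0],
    [0,0,0],
    [0,0,0],
    [0,0,0],
    [0,0,0]
  ]
}}

```text
clock: 0.93
ee_pos: [0.392, -0.2563, 0.2979]
eef_rot: [0.0, 0.979, 0.202, -0.0]
wrist_force: [0.1, -0.5, -0.7]
width: 1.001
```

>>> {"fn": "jog_arm", "kwargs": {
  "hand": [1,1,1,1,1],
  "travel": [
    [0.028,-0.028,0],
    [0.028,-0.028,0],
    [0.028,-0.028,0],
    [0.028,-0.028,0],
    [0.028,-0.028,0]
  ],
  "rotation": [
    [0,0,0],
    [0,0,0],
    [0,0,0],
    [0,0,0],
    [0,0,0]
  ]
}}

```text
clock: 1.35
ee_pos: [0.4652, -0.0725, 0.298]
eef_rot: [0.0, 0.979, 0.202, -0.0]
wrist_force: [0.2, -0.5, -0.5]
width: 0.996
```

>>> {"fn": "jog_arm", "kwargs": {
  "hand": [1,1,1,1,1],
  "travel": [
    [0.028,-0.028,0],
    [0.028,-0.028,0],
    [0.028,-0.028,0],
    [0.022,-0.021,0],
    [0.01,-0.01,0]
  ],
  "rotation": [
    [0,0,0],
    [0,0,0],
    [0,0,0],
    [0,0,0],
    [0,0,0]
  ]
}}

```text
clock: 1.77
ee_pos: [0.5265, 0.082, 0.2978]
eef_rot: [-0.001, 0.979, 0.205, 0.0]
wrist_force: [-0.2, -0.2, 0.9]
width: 0.997
```

>>> {"fn": "jog_arm", "kwargs": {
  "hand": [1,1,1,1,1],
  "travel": [
    [0,0,0],
    [0,0,0],
    [0,0,0],
    [0,0,0],
    [0,0,0]
  ],
  "rotation": [
    [0,0,-7],
    [0,0,-7],
    [0,0,-7],
    [0,0,-7],
    [0,0,-7]
  ]
}}

```text
clock: 2.18
ee_pos: [0.5258, 0.0772, 0.2976]
eef_rot: [-0.0, 0.872, 0.49, -0.0]
wrist_force: [0.4, 0.2, 1.2]
width: 0.997
```

>>> {"fn": "jog_arm", "kwargs": {
  "hand": [1,1,1,1,1],
  "travel": [
    [0,0,0],
    [0,0,0],
    [0,0,0],
    [0,0,0],
    [0,0,0]
  ],
  "rotation": [
    [0,0,-7],
    [0,0,-7],
    [0,0,-7],
    [0,0,-7],
    [0,0,-7]
  ]
}}

```text
clock: 2.6
ee_pos: [0.5258, 0.077, 0.2976]
eef_rot: [-0.0, 0.684, 0.729, -0.0]
wrist_force: [0.3, -1.1, -0.2]
width: 1.0
```

>>> {"fn": "jog_arm", "kwargs": {
  "hand": [1,1,1,1,1],
  "travel": [
    [0,0,0],
    [0,0,0],
    [0,0,0],
    [0,0,0],
    [0,0,0]
  ],
  "rotation": [
    [0,0,-7],
    [0,0,-7],
    [0,0,-7],
    [0,0,-7],
    [0,0,-7]
  ]
}}

```text
clock: 3.02
ee_pos: [0.5259, 0.077, 0.2977]
eef_rot: [-0.0, 0.433, 0.901, -0.0]
wrist_force: [-0.4, -0.4, 0.3]
width: 1.002
```

>>> {"fn": "jog_arm", "kwargs": {
  "hand": [1,1,1,1,1],
  "travel": [
    [0,0,0],
    [0,0,0],
    [0,0,0],
    [0,0,0],
    [0,0,0]
  ],
  "rotation": [
    [0,0,-7],
    [0,0,-7],
    [0,0,-7],
    [0,0,-7],
    [0,0,-1]
  ]
}}

```text
clock: 3.43
ee_pos: [0.5259, 0.077, 0.2976]
eef_rot: [-0.0, 0.195, 0.981, -0.0]
wrist_force: [0.2, 0.2, -0.1]
width: 0.997
```

Run:
```python
from bench import *
from h import *
from scipy.spatial.transform import Rotation as R
s=read_state();print(s["clock"],s["joint_pos"].round(3),s["ee_pos"],s["eef_rot"])
print(R.from_quat(s["eef_rot"],scalar_first=True).as_matrix().round(4))
c=camera("wrist");np.savez("w1.npz",**c);cv2.imwrite("pics/w1.png",c["color"][...,::-1]);print(np.linalg.inv(c["camera_from_world"]).round(3),c["fx"])
```

```text
3.4333 [ 0.541  0.326 -0.915  1.751  0.275  1.202  0.728] [0.52587819 0.07698376 0.29758409] [-4.73919718e-04  1.95042646e-01  9.80794648e-01 -3.04486910e-05]
[[-9.239e-01  3.826e-01 -9.000e-04]
 [ 3.826e-01  9.239e-01  1.000e-04]
 [ 9.000e-04 -2.000e-04 -1.000e+00]]
[[ 0.382  0.893  0.236  0.461]
 [ 0.924 -0.37  -0.098  0.105]
 [-0.001  0.256 -0.967  0.468]
 [ 0.     0.     0.     1.   ]] 400.4598282209938
```

View pics/w1.png

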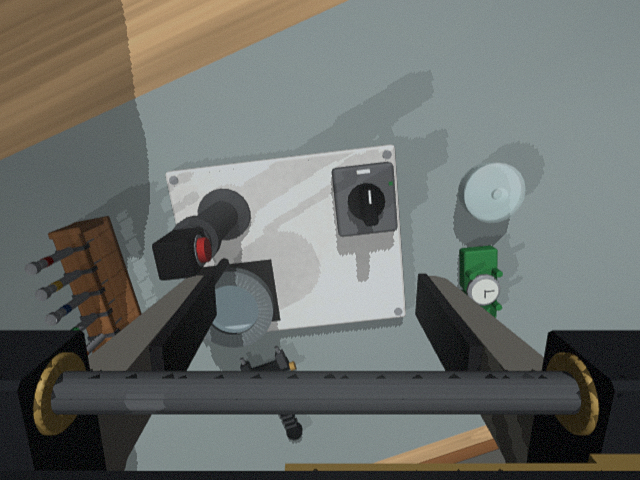

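The wrist view shows everything clearly: knob cap around (367,203), housing (331–398, 162–236), head top (153–200, 229–279), button (203,250), plate corners (167,172), (394,146) and (407,320).

Run:
```python
from h import *
c=dict(np.load("w1.npz"));w=cloud(c);rgb=c["color"].astype(int)
W=lambda x0,x1,y0,y1:np.s_[y0:y1,x0:x1]
def top(name,win,lo,hi,z,extra=None):
    m=np.zeros((480,640),np.uint8);ww=w[win];m[win]=(ww[...,2]>lo)&(ww[...,2]<hi)
    k,l,s,_=cv2.connectedComponentsWithStats(m);i=1+s[1:,4].argmax();v,u=np.where(l==i)
    P=np.array([ray(c,a,b,z)[:2] for a,b in zip(u,v)])*1000
    print(name,s[i],np.nanmedian(w[l==i],0).round(4),cv2.minAreaRect(P.astype(np.float32)))
top("cap",W(330,405,160,240),.07,.09,.078)
top("housing",W(320,410,150,245),.03,.045,.038)
top("head",W(140,225,215,290),.18,.2,.189)
top("plate",W(150,415,140,340),.008,.024,.016)
for u,v in((167,172),(394,146),(407,320)):print(ray(c,u,v,.016),w[v+3,u])
```

```text
cap [361 188  18  39 543] [0.5478 0.1265 0.0782] ((548.4235229492188, 126.48064422607422), (14.501762390136719, 38.32921600341797), 74.24606323242188)
housing [ 332  163   66   74 3001] [0.5411 0.1269 0.0384] ((548.4376220703125, 126.62998962402344), (65.55657958984375, 75.86900329589844), 74.25232696533203)
head [ 152  237   46   44 1636] [ 0.5049 -0.0246  0.1892] ((505.2178955078125, -24.417804718017578), (30.685014724731445, 31.179107666015625), 74.19365692138672)
plate [  165   145   241   187 25009] [0.5646 0.0438 0.0166] ((572.2509155273438, 27.194801330566406), (258.0404052734375, 208.94955444335938), 74.27972412109375)
[ 0.43827619 -0.06576271  0.016     ] [ 0.44126508 -0.06711918  0.01656002]
[0.50872556 0.17873003 0.016     ] [0.51188587 0.17780611 0.01498901]
[0.71272366 0.12304932 0.016     ] [0.72487702 0.1222548  0.00129117]
```

Measurements agree: yaw −15.75°, knob at (0.5484, 0.1265), head at about (0.505, −0.0265). I'll align and descend on the knob.

>>> {"fn": "jog_arm", "kwargs": {
  "hand": [0.6,0.6,0.6,0.6,0.6],
  "travel": [
    [0,0,0],
    [-0.0083,0.02,0],
    [0,0.0337,0],
    [0,0,0.02],
    [0,0,0.03]
  ],
  "rotation": [
    [0,0,-6.75],
    [0,0,0],
    [0,0,0],
    [0,0,0],
    [0,0,0]
  ],
  "force": 15
}}

```text
clock: 3.9
ee_pos: [0.5505, 0.1297, 0.2498]
eef_rot: [0.003, 0.139, 0.99, 0.001]
wrist_force: [-0.1, -1.2, -0.6]
width: 0.662
```

>>> {"fn": "jog_arm", "kwargs": {
  "hand": [0.6,0.6,0.6,0.6,0.6],
  "travel": [
    [0,0,0.035],
    [0,0,0.035],
    [0,0,0.02],
    [0,0,0],
    [0,0,0]
  ],
  "rotation": [
    [0,0,0],
    [0,0,0],
    [0,0,0],
    [0,0,0],
    [0,0,0]
  ]
}}

```text
clock: 4.32
ee_pos: [0.5484, 0.1266, 0.1576]
eef_rot: [-0.001, 0.14, 0.99, -0.0]
wrist_force: [0.5, -0.2, 0.2]
width: 0.596
```

```bash
cat >> h.py <<'E'
def rel(s,p,yaw):
    from scipy.spatial.transform import Rotation as R
    M=R.from_quat(s["eef_rot"],scalar_first=True).as_matrix()
    y=np.degrees(np.arctan2(M[1,0],M[0,0]))
    print("clock",s["clock"],"tool dxyz to target",(M.T@(np.array(p)-s["ee_pos"])).round(4),"yaw",y.round(2),"rotz",-((yaw-y+90)%180-90),"tilt",M[:,2].round(4),"q",s["joint_pos"].round(2),"F",s["wrist_force"].round(1),s["torque"].round(2),"w",s["width"])
E
python3 - <<'E'
from bench import *
from h import *
rel(read_state(),[.5484,.1265,.052],-15.75)
E
```

```text
clock 4.3167 tool dxyz to target [-2.000e-04 -1.000e-04  1.056e-01] yaw 163.96 rotz -0.2920337778197677 tilt [-0.0019 -0.     -1.    ] q [ 0.35  0.54 -0.83  1.83  0.48  0.98  0.6 ] F [ 0.5 -0.2  0.2] [ 0.05 -0.18  0.01] w 0.5963205387530698
```

>>> {"fn": "jog_arm", "kwargs": {
  "hand": [0.6,0.6,0.6,0.6,0.6],
  "travel": [
    [0,0,0.03],
    [0,0,0.03],
    [0,0,0.025],
    [0,0,0.015],
    [0,0,0.005]
  ],
  "rotation": [
    [0,0,0],
    [0,0,0],
    [0,0,0],
    [0,0,0],
    [0,0,0]
  ]
}}

```text
clock: 4.73
ee_pos: [0.5489, 0.1264, 0.0524]
eef_rot: [-0.0, 0.139, 0.99, -0.0]
wrist_force: [0.4, 0.3, 0.3]
width: 0.599
```

>>> {"fn": "jog_arm", "kwargs": {
  "hand": [0.3,0.1,0,0,0],
  "travel": [
    [0,0,0],
    [0,0,0],
    [0,0,0],
    [0,0,0],
    [0,0,0]
  ],
  "rotation": [
    [0,0,0],
    [0,0,0],
    [0,0,0],
    [0,0,0],
    [0,0,0]
  ]
}}

```text
clock: 5.15
ee_pos: [0.5496, 0.1266, 0.0541]
eef_rot: [0.001, 0.139, 0.99, 0.0]
wrist_force: [-0.2, -0.0, 0.6]
width: 0.261
```

>>> {"fn": "jog_arm", "kwargs": {
  "hand": [0,0,0,0,0],
  "travel": [
    [0,0,0],
    [0,0,0],
    [0,0,0],
    [0,0,0],
    [0,0,0]
  ],
  "rotation": [
    [0,0,0],
    [0,0,0],
    [0,0,0],
    [0,0,0],
    [0,0,0]
  ]
}}

```text
clock: 5.57
ee_pos: [0.5491, 0.1261, 0.0536]
eef_rot: [0.0, 0.139, 0.99, -0.0]
wrist_force: [-1.1, -1.6, 5.5]
width: 0.149
```

Run:
```python
from bench import *
from h import *
rel(read_state(),[.5484,.1265,.052],-15.75)
```

```text
clock 5.5667 tool dxyz to target [0.0008 0.0002 0.0016] yaw 164.04 rotz -0.21401070058138316 tilt [ 4.e-04 -9.e-04 -1.e+00] q [ 0.26  0.68 -0.72  1.89  0.61  0.81  0.5 ] F [-1.1 -1.6  5.5] [-0.39  0.13 -0.01] w 0.1486566597839668
```

Gripped (13.7 mm against a 14 mm bar). Twisting clockwise (+z of the tool).

>>> {"fn": "jog_arm", "kwargs": {
  "hand": [0,0,0,0,0],
  "travel": [
    [0,0,0],
    [0,0,0],
    [0,0,0],
    [0,0,0],
    [0,0,0]
  ],
  "rotation": [
    [0,0,6],
    [0,0,6],
    [0,0,6],
    [0,0,6],
    [0,0,6]
  ]
}}

```text
clock: 5.98
ee_pos: [0.5487, 0.1254, 0.0536]
eef_rot: [0.0, 0.393, 0.92, -0.001]
wrist_force: [-2.1, -3.5, 6.8]
width: 0.151
```

>>> {"fn": "jog_arm", "kwargs": {
  "hand": [0,0,0,0,0],
  "travel": [
    [0,0,0],
    [0,0,0],
    [0,0,0],
    [0,0,0],
    [0,0,0]
  ],
  "rotation": [
    [0,0,6],
    [0,0,6],
    [0,0,6],
    [0,0,6],
    [0,0,4]
  ]
}}

```text
clock: 6.4
ee_pos: [0.548, 0.1251, 0.0535]
eef_rot: [0.0, 0.604, 0.797, -0.002]
wrist_force: [-4.2, -3.9, 9.1]
width: 0.146
```

Run:
```python
from bench import *
from h import *
rel(read_state(),[.5484,.1265,.052],-15.75-60.2)
```

```text
clock 6.4 tool dxyz to target [0.0013 0.0008 0.0015] yaw 105.76 rotz 1.7060655065565982 tilt [-0.0018 -0.003  -1.    ] q [ 0.09  0.6  -0.49  1.9   0.41  0.74 -0.35] F [-4.2 -3.9  9.1] [-0.96  0.92  0.06] w 0.14648915802711146
```

>>> {"fn": "jog_arm", "kwargs": {
  "hand": [0,0,0,0,0],
  "travel": [
    [0,0,0],
    [0,0,0],
    [0,0,0],
    [0,0,0],
    [0,0,0]
  ],
  "rotation": [
    [0,0,2],
    [0,0,2],
    [0,0,1],
    [0,0,0],
    [0,0,0]
  ]
}}

```text
clock: 6.82
ee_pos: [0.548, 0.1249, 0.0535]
eef_rot: [0.0, 0.635, 0.772, -0.002]
wrist_force: [-4.6, -4.0, 9.2]
width: 0.158
```

Run:
```python
from bench import *
from h import *
rel(read_state(),[.5484,.1265,.052],-15.75-60.2)
c=camera("wrist");np.savez("w2.npz",**c);cv2.imwrite("pics/w2.png",c["color"][...,::-1])
```

```text
clock 6.8167 tool dxyz to target [0.0014 0.0007 0.0015] yaw 101.11 rotz -2.9382710443306905 tilt [-0.0018 -0.0034 -1.    ] q [ 0.08  0.6  -0.47  1.9   0.39  0.73 -0.42] F [-4.6 -4.   9.2] [-1.07  0.87  0.44] w 0.15763545808901894
```

View pics/w2.png

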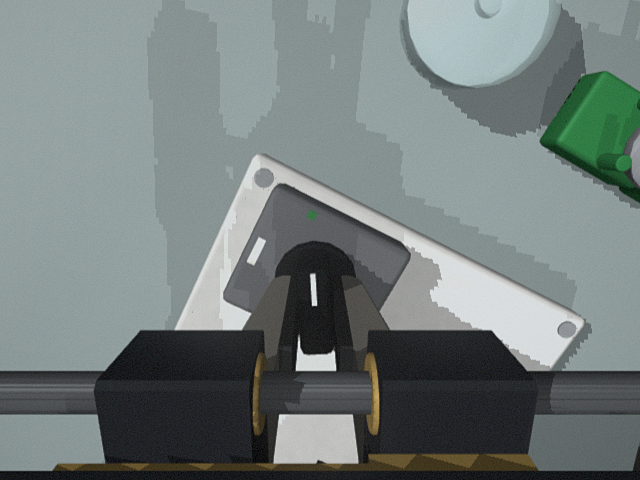

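At the stop: the turn reached 60° and then the twisting moment jumped from 0.06 to 0.44 N m. The picture shows the knob bar between the pads at (315,300). I'll let go fully and rise.

>>> {"fn": "jog_arm", "kwargs": {
  "hand": [1,1,1,1,1],
  "travel": [
    [0,0,0],
    [0,0,0],
    [0,0,0],
    [0,0,0],
    [0,0,0]
  ],
  "rotation": [
    [0,0,0],
    [0,0,0],
    [0,0,0],
    [0,0,0],
    [0,0,0]
  ]
}}

```text
clock: 7.28
ee_pos: [0.5492, 0.1273, 0.053]
eef_rot: [-0.0, 0.636, 0.772, 0.001]
wrist_force: [0.6, 0.7, -0.3]
width: 0.5
```

>>> {"fn": "jog_arm", "kwargs": {
  "hand": [1,1,1,1,1],
  "travel": [
    [0,0,0],
    [0,0,0],
    [0,0,0],
    [0,0,-0.02],
    [0,0,-0.04]
  ],
  "rotation": [
    [0,0,0],
    [0,0,0],
    [0,0,0],
    [0,0,0],
    [0,0,0]
  ]
}}

```text
clock: 7.7
ee_pos: [0.5456, 0.1258, 0.1096]
eef_rot: [-0.003, 0.636, 0.772, -0.003]
wrist_force: [1.7, 0.0, -1.1]
width: 0.858
```

>>> {"fn": "jog_arm", "kwargs": {
  "hand": [1,1,1,1,1],
  "travel": [
    [0,0,-0.04],
    [0,0,-0.04],
    [0,0,-0.04],
    [0,0,-0.04],
    [0,0,-0.03]
  ],
  "rotation": [
    [0,0,-6],
    [0,0,-7],
    [0,0,-7],
    [0,0,-7],
    [0,0,-7]
  ]
}}

```text
clock: 8.12
ee_pos: [0.5493, 0.1273, 0.3068]
eef_rot: [0.002, 0.379, 0.925, 0.001]
wrist_force: [1.0, -0.3, 0.6]
width: 0.996
```

>>> {"fn": "jog_arm", "kwargs": {
  "hand": [1,1,1,1,1],
  "travel": [
    [0,0,-0.02],
    [0,0,0],
    [0,0,0],
    [0,0,0],
    [0,0,0]
  ],
  "rotation": [
    [0,0,-7],
    [0,0,-7],
    [0,0,-7],
    [0,0,-7],
    [0,0,-1]
  ]
}}

```text
clock: 8.53
ee_pos: [0.5488, 0.1267, 0.3231]
eef_rot: [0.0, 0.137, 0.991, 0.0]
wrist_force: [-0.5, -1.2, 0.3]
width: 1.0
```

Run:
```python
from bench import *
from h import *
s=read_state();rel(s,[.505,-.0265,.33],-15.75)
c=camera("wrist");np.savez("w3.npz",**c);cv2.imwrite("pics/w3.png",c["color"][...,::-1])
w=cloud(c);near=np.hypot(w[...,0]-.5484,w[...,1]-.1265)<.04
v,u=np.where(near&(abs(w[...,2]-.079)<.008));P=np.array([ray(c,a,b,.078)[:2] for a,b in zip(u,v)])*1000
print("cap",len(P),cv2.minAreaRect(P.astype(np.float32)))
near=np.hypot(w[...,0]-.505,w[...,1]+.0265)<.03
v,u=np.where(near&(abs(w[...,2]-.189)<.008))
if len(u): P=np.array([ray(c,a,b,.189)[:2] for a,b in zip(u,v)])*1000;print("head",len(P),cv2.minAreaRect(P.astype(np.float32)))
```

```text
clock 8.5333 tool dxyz to target [ 0.0006 -0.1593 -0.0069] yaw 164.27 rotz 0.021386744364974675 tilt [ 2.e-04  3.e-04 -1.e+00] q [ 0.37  0.35 -0.83  1.65  0.27  1.27  0.78] F [-0.5 -1.2  0.3] [ 0.   -0.07 -0.06] w 1.0002590996973753
cap 465 ((548.7325439453125, 127.17345428466797), (12.711691856384277, 38.11548614501953), 74.27965545654297)
head 1460 ((505.5313415527344, -23.89769744873047), (31.773591995239258, 30.388456344604492), 74.27952575683594)
```

View pics/w3.png

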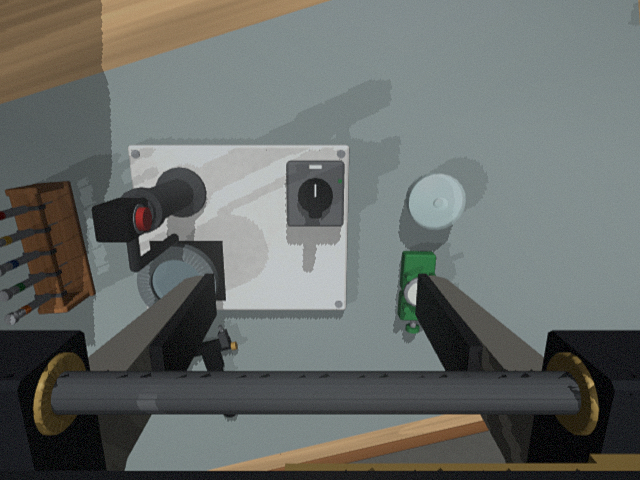

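The knob has sprung back to rest (cap angle 74.28°, as at the start). Next, move above the head. I'll also check for any light indicator.

>>> {"fn": "jog_arm", "kwargs": {
  "hand": [1,1,1,1,1],
  "travel": [
    [0,-0.03,0],
    [0,-0.04,0],
    [0,-0.04,0],
    [0,-0.035,0],
    [0,-0.0137,0]
  ],
  "rotation": [
    [0,0,0],
    [0,0,0],
    [0,0,0],
    [0,0,0],
    [0,0,0]
  ],
  "force": 25
}}

```text
clock: 9.0
ee_pos: [0.504, -0.0314, 0.3227]
eef_rot: [-0.0, 0.143, 0.99, -0.001]
wrist_force: [0.2, -0.3, 0.1]
width: 0.999
```

>>> {"fn": "jog_arm", "kwargs": {
  "hand": [1,1,1,1,1],
  "travel": [
    [0,0,0.02],
    [0,0,0.03],
    [0,0,0.02],
    [0,0,0],
    [0,0,0]
  ],
  "rotation": [
    [0,0,0],
    [0,0,0],
    [0,0,0],
    [0,0,0],
    [0,0,0]
  ]
}}

```text
clock: 9.42
ee_pos: [0.5049, -0.0258, 0.2527]
eef_rot: [-0.001, 0.139, 0.99, 0.0]
wrist_force: [0.7, -1.2, 0.1]
width: 0.999
```

Run:
```python
from bench import *
from h import *
rel(read_state(),[.505,-.026,.148],-15.75)
c2=dict(np.load("w2.npz"));L=ray(c2,311,216,.038);print("LED",L,c2["color"][216,311])
c=camera("wrist");np.savez("w4.npz",**c)
for n in("w1","w3"):
    d=dict(np.load(n+".npz"));p=d["camera_from_world"]@np.append(L,1);u,v=int(round(p[0]/p[2]*d["fx"]+d["cx"])),int(round(p[1]/p[2]*d["fy"]+d["cy"]))
    q=d["color"][v-3:v+4,u-3:u+4].reshape(-1,3).astype(int);print(n,u,v,q[(q[:,1]-q[:,0]).argmax()])
w=cloud(c);near=np.hypot(w[...,0]-.505,w[...,1]+.0265)<.03
v,u=np.where(near&(abs(w[...,2]-.189)<.008))
if len(u): P=np.array([ray(c,a,b,.189)[:2] for a,b in zip(u,v)])*1000;print("head",len(P),cv2.minAreaRect(P.astype(np.float32)),u.min(),u.max(),v.min(),v.max())
```

```text
clock 9.4167 tool dxyz to target [-0.0004 -0.0002  0.1047] yaw 163.97 rotz -0.28222756837928387 tilt [-1.7e-03  7.0e-04 -1.0e+00] q [ 0.65  0.28 -0.78  1.87  0.22  1.08  1.07] F [ 0.7 -1.2  0.1] [ 0.01 -0.15 -0.01] w 0.9994488036095959
LED [0.54124215 0.15741166 0.038     ] [ 57 116  70]
w1 389 183 [ 42 111  59]
w3 339 181 [ 42 104  60]
head 2183 ((504.5818176269531, -26.63961410522461), (27.70693588256836, 30.584083557128906), 73.97607421875) 290 335 226 274
```

From directly above, the head centre is (0.5046, −0.0266), measuring 28×30.6 mm, and the tool is aligned. Descend and squeeze.

>>> {"fn": "jog_arm", "kwargs": {
  "hand": [1,1,1,1,1],
  "travel": [
    [0,0,0.03],
    [0,0,0.03],
    [0,0,0.025],
    [0,0,0.015],
    [0,0,0.005]
  ],
  "rotation": [
    [0,0,0],
    [0,0,0],
    [0,0,0],
    [0,0,0],
    [0,0,0]
  ]
}}

```text
clock: 9.88
ee_pos: [0.5051, -0.026, 0.1473]
eef_rot: [-0.001, 0.139, 0.99, 0.0]
wrist_force: [-1.0, -0.7, -0.2]
width: 1.003
```

>>> {"fn": "jog_arm", "kwargs": {
  "hand": [0.5,0.4,0.3,0.2,0],
  "travel": [
    [0,0,0],
    [0,0,0],
    [0,0,0],
    [0,0,0],
    [0,0,0]
  ],
  "rotation": [
    [0,0,0],
    [0,0,0],
    [0,0,0],
    [0,0,0],
    [0,0,0]
  ]
}}

```text
clock: 10.3
ee_pos: [0.506, -0.0262, 0.1491]
eef_rot: [0.001, 0.139, 0.99, -0.0]
wrist_force: [-0.2, -0.9, 0.3]
width: 0.661
```

>>> {"fn": "jog_arm", "kwargs": {
  "hand": [0,0,0,0,0],
  "travel": [
    [0,0,0],
    [0,0,0],
    [0,0,0],
    [0,0,0],
    [0,0,0]
  ],
  "rotation": [
    [0,0,0],
    [0,0,0],
    [0,0,0],
    [0,0,0],
    [0,0,0]
  ]
}}

```text
clock: 10.72
ee_pos: [0.5051, -0.0271, 0.1481]
eef_rot: [-0.0, 0.139, 0.99, -0.001]
wrist_force: [-1.6, 0.6, 3.1]
width: 0.318
```

Run:
```python
from bench import *
from h import *
rel(read_state(),[.505,-.026,.148],-15.75)
```

```text
clock 10.7167 tool dxyz to target [0.0004 0.001  0.0001] yaw 164.06 rotz -0.19310738511211412 tilt [-7.0e-04 -1.8e-03 -1.0e+00] q [ 0.58  0.42 -0.72  1.97  0.36  0.88  0.96] F [-1.6  0.6  3.1] [0.37 0.08 0.06] w 0.31834117131111567
```

The opening is 29.3 mm, so the button is fully in. Pull up in steps with a firmer grip.

>>> {"fn": "jog_arm", "kwargs": {
  "hand": [0,0,0,0,0],
  "travel": [
    [0,0,0],
    [0,0,0],
    [0,0,-0.003],
    [0,0,-0.006],
    [0,0,-0.008]
  ],
  "rotation": [
    [0,0,0],
    [0,0,0],
    [0,0,0],
    [0,0,0],
    [0,0,0]
  ],
  "force": 38
}}

```text
clock: 11.13
ee_pos: [0.505, -0.0269, 0.1646]
eef_rot: [-0.0, 0.139, 0.99, -0.0]
wrist_force: [1.9, -4.8, -6.3]
width: 0.318
```

>>> {"fn": "jog_arm", "kwargs": {
  "hand": [0,0,0,0,0],
  "travel": [
    [0,0,-0.006],
    [0,0,-0.006],
    [0,0,-0.006],
    [0,0,-0.005],
    [0,0,-0.003]
  ],
  "rotation": [
    [0,0,0],
    [0,0,0],
    [0,0,0],
    [0,0,0],
    [0,0,0]
  ]
}}

```text
clock: 11.55
ee_pos: [0.505, -0.0269, 0.1915]
eef_rot: [-0.0, 0.139, 0.99, -0.001]
wrist_force: [0.7, -4.4, -5.0]
width: 0.316
```

Run:
```python
from bench import *
from h import *
rel(read_state(),[.505,-.026,.238],-15.75)
```

```text
clock 11.55 tool dxyz to target [ 0.0003  0.0008 -0.0465] yaw 164.03 rotz -0.2210886510088983 tilt [-3.0e-04 -1.1e-03 -1.0e+00] q [ 0.61  0.36 -0.75  1.94  0.3   0.96  1.01] F [ 0.7 -4.4 -5. ] [-1.04 -0.44  0.04] w 0.3156636309392489
```

>>> {"fn": "jog_arm", "kwargs": {
  "hand": [0,0,0,0,0],
  "travel": [
    [0,0,-0.003],
    [0,0,-0.004],
    [0,0,-0.005],
    [0,0,-0.005],
    [0,0,-0.005]
  ],
  "rotation": [
    [0,0,0],
    [0,0,0],
    [0,0,0],
    [0,0,0],
    [0,0,0]
  ]
}}

```text
clock: 11.97
ee_pos: [0.505, -0.0269, 0.2126]
eef_rot: [-0.0, 0.139, 0.99, -0.0]
wrist_force: [2.6, -5.0, -10.2]
width: 0.318
```

>>> {"fn": "jog_arm", "kwargs": {
  "hand": [0,0,0,0,0],
  "travel": [
    [0,0,-0.005],
    [0,0,-0.005],
    [0,0,-0.005],
    [0,0,-0.003],
    [0,0,-0.001]
  ],
  "rotation": [
    [0,0,0],
    [0,0,0],
    [0,0,0],
    [0,0,0],
    [0,0,0]
  ]
}}

```text
clock: 12.38
ee_pos: [0.505, -0.0269, 0.2318]
eef_rot: [-0.0, 0.139, 0.99, -0.0]
wrist_force: [2.5, -5.7, -9.2]
width: 0.315
```

>>> {"fn": "jog_arm", "kwargs": {
  "hand": [0,0,0,0,0],
  "travel": [
    [0,0,-0.002],
    [0,0,-0.002],
    [0,0,0],
    [0,0,0],
    [0,0,0]
  ],
  "rotation": [
    [0,0,0],
    [0,0,0],
    [0,0,0],
    [0,0,0],
    [0,0,0]
  ]
}}

```text
clock: 12.8
ee_pos: [0.505, -0.0269, 0.2358]
eef_rot: [-0.0, 0.139, 0.99, -0.001]
wrist_force: [1.2, -4.7, -5.5]
width: 0.317
```

Run:
```python
from bench import *
from h import *
rel(read_state(),[.505,-.026,.238],-15.75)
```

```text
clock 12.8 tool dxyz to target [ 0.0002  0.0009 -0.0022] yaw 164.04 rotz -0.21415150361468704 tilt [-4.e-04 -1.e-03 -1.e+00] q [ 0.65  0.3  -0.78  1.89  0.25  1.05  1.06] F [ 1.2 -4.7 -5.5] [-1.08 -0.51  0.1 ] w 0.3170745017935377
```

>>> {"fn": "jog_arm", "kwargs": {
  "hand": [0,0,0,0,0],
  "travel": [
    [0,0,-0.001],
    [0,0,-0.001],
    [0,0,-0.001],
    [0,0,0],
    [0,0,0]
  ],
  "rotation": [
    [0,0,0],
    [0,0,0],
    [0,0,0],
    [0,0,0],
    [0,0,0]
  ]
}}

```text
clock: 13.22
ee_pos: [0.505, -0.0269, 0.2383]
eef_rot: [-0.0, 0.139, 0.99, -0.0]
wrist_force: [3.0, -5.4, -9.5]
width: 0.315
```

>>> {"fn": "jog_arm", "kwargs": {
  "hand": [0,0,0,0,0],
  "travel": [
    [0,0,-0.001],
    [0,0,-0.001],
    [0,0,0],
    [0,0,0],
    [0,0,0]
  ],
  "rotation": [
    [0,0,0],
    [0,0,0],
    [0,0,0],
    [0,0,0],
    [0,0,0]
  ]
}}

```text
clock: 13.63
ee_pos: [0.5048, -0.0269, 0.2385]
eef_rot: [-0.001, 0.139, 0.99, 0.0]
wrist_force: [8.4, -4.6, -21.6]
width: 0.316
```

The pull now stalls at +90.4 mm with 21.6 N, which is the hard stop. I'll check with the cameras that the head really is up and nothing else was disturbed.

Run:
```python
from bench import *
from h import *
out=[]
for n,win in(("scene",np.s_[130:330,170:440]),("side",np.s_[150:350,230:500])):
    c=camera(n);o=dict(np.load(n+"0.npz"));w=cloud(c)
    out.append(cv2.resize(c["color"][win],(400,296),interpolation=cv2.INTER_CUBIC))
    hsv=[cv2.cvtColor(x["color"],cv2.COLOR_RGB2HSV) for x in(o,c)];wo=cloud(o)
    for t,h,ww in(("before",hsv[0],wo),("after",hsv[1],w)):
        g=(h[...,0]>50)&(h[...,0]<75)&(h[...,1]>150)&(abs(ww[...,0]-.65)<.3)&(abs(ww[...,1]-.2)<.25)&(ww[...,2]<.1);print(n,t,"green",g.sum(),np.nanmean(ww[g],0).round(4))
    # ring: points near ring centre
    rc=np.array([.5046+.1*.9625,-.0266-.1*.2714]);r=np.hypot(w[...,0]-rc[0],w[...,1]-rc[1]);ro=np.hypot(wo[...,0]-rc[0],wo[...,1]-rc[1])
    for t,ww,rr in(("before",wo,ro),("after",w,r)):
        z=ww[...,2][(rr<.043)&(rr>.033)&(ww[...,2]>.03)];print(t,"ring z",len(z),np.percentile(z,[10,50,90]).round(4) if len(z) else "")
cv2.imwrite("pics/end.png",np.hstack(out)[...,::-1])
s=read_state();rel(s,[.505,-.026,.238],-15.75)
```

```text
scene before green 266 [0.7167 0.2118 0.0199]
scene after green 271 [0.7175 0.2119 0.0194]
before ring z 373 [0.0574 0.0597 0.0622]
after ring z 451 [0.148  0.1502 0.153 ]
side before green 534 [0.6926 0.227  0.019 ]
side after green 532 [0.6925 0.227  0.019 ]
before ring z 242 [0.059  0.0617 0.0636]
after ring z 291 [0.1444 0.1516 0.1535]
clock 13.7333 tool dxyz to target [0.     0.0009 0.0005] yaw 164.05 rotz -0.2049388986941949 tilt [-9.e-04  8.e-04 -1.e+00] q [ 0.65  0.3  -0.78  1.89  0.24  1.05  1.06] F [  7.6  -4.6 -23.2] [-0.92 -2.08  0.07] w 0.31882273585167975
```

View pics/end.png

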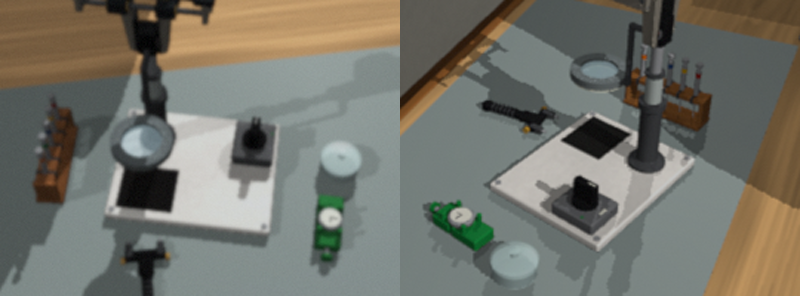

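The ring rose by 90 mm and nothing else moved. One check is left: the knob's actual angle in the picture taken at the stop, from its white pointer line.

Run:
```python
from h import *
for n,(x0,x1,y0,y1) in(("w1",(361,376,185,210)),("w2",(304,324,266,310))):
    c=dict(np.load(n+".npz"));m=c["color"][y0:y1,x0:x1].min(-1)>130;v,u=np.where(m)
    P=np.array([ray(c,a+x0,b+y0,.078)[:2] for a,b in zip(u,v)]);q=P-P.mean(0);d=np.linalg.svd(q)[2][0]
    print(n,len(P),P.mean(0).round(4),np.degrees(np.arctan2(d[1],d[0]))%180)
```

```text
w1 25 [0.5388 0.13  ] 162.8505847397663
w2 163 [0.5466 0.1373] 104.05863043182688
```

```bash
python3 -c "
from bench import *
print(close_job())"
```

```text
the job is handed in; nothing more can be done
None
```

I started the light with the knob and pulled the column up to its second, hard stop. I handed the job in at about 13.7 s with the arm still holding the head and the button squeezed in.

- **Knob:** I twisted it clockwise to its stop. The pointer line in the camera image had turned 60.2° (1.05 rad), and the twisting moment jumped there. After I let go, the image showed the cap back at its rest angle.
- **Head:** I gripped it with the button fully in; the fingers measured 29.3 mm against the 29.5 mm expected. I then pulled it past the first stop to the second. The gripper rose 90.4 mm and stalled at about 22 N, and the ring rose about 90 mm in both outside camera views.
- **Other items:** the holder's position was unchanged to within 1 mm. The glass box, case opener and screwdriver rack looked undisturbed in the final image.

**Not confirmed:** the images don't show whether the light is on. The green mark on the knob housing looked the same before and after the twist, and I saw no lit ring, so only the knob's travel and return are verified.

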